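Set the plate thickness on a bench jolley

TASK

Push the brass gauge blade along the plaster mould until its tip shows well clear on the far side of the template, then wind the three-armed handle clockwise to lower the template until the blade just drags: lightly held, so that a small push still slides it, neither loose nor jammed. Take care not to nip it hard, since that bruises the plaster, and leave the blade lying in the gap so that the drag can be checked; do not disturb the other things on the bench.

Things in the scene. Friction and masses are not known exactly. Their poses are not given: they have to be found in the camera images.
- machine: Bench jolley (plate forming machine), fixed. Origin on the table under the mould's axis; z up, y from the mould to the column, x the way the blade goes in under the template. Green bed 270 x 400 x 25 mm. Two upright rods at y 185, x -50 and +50, carry a green bridge 140 (x) x 46 mm, top 262 mm above the table. A grey arm over the mould, x -17 to +17, is 175 to 220 mm above the table.
- mould: White round plaster plate mould 270 mm across, fixed on the wheel head. Origin on its axis, at the centre of its underside, which is 60 to 63 mm above the table (moulds differ); its flat top (220 mm across) is 45 mm above this origin. Axes as the machine's.
- template: Aluminium template plate, 10 mm thick in the machine's x, standing on edge under the arm at machine x = 0. It hangs from the arm on rubber buffers: it yields upward by 1 mm for each 3.5 N that the blade pushes up on it.
- lip (a point): Middle of the lower working edge of the template, which is level and runs from machine y -28 to +62 mm (this point is at y +12). Its height over the mould's flat top is the gap; at the start it is 1 to 5.2 mm more than the blade's thickness. While the template hangs free this edge is 182 mm below the handle's origin.
- gauge: Brass blade, loose, 0.15 kg: flat strip 110 (x) x 25 (y) x 6 mm, origin in the centre of its underside; upright thumb plate on its -x end, 34 mm wide, 5 mm thick, top 22 mm up; strip and plate share the back face at x -55. Loose, 0.5 to 1.5 N slides it; held, it takes 1 to 1.4 times the pressing force more, 2 to 6 N for a good drag, and chatters: peaks of 2 to 3 times as much at 10 mm/s.
- gauge_tip (a point): Middle of the blade's front end, at x +55 of the gauge, half way up its thickness.
- handle: Handle on the adjusting screw above the bridge. Origin on the screw's axis at the height of its three level arms, about 298 mm above the table. Arms 10 mm thick at 0, 120, 240 degrees from its x, ending in 20 mm balls at 62 mm radius; hub 30 mm across, ending 16 mm above the arms. Clockwise from above lowers screw, head and template 4 mm a turn. An arm yields to 2 to 3 N and stays put.
- red_ball (a point): Centre of the red ball at the end of the handle's first arm (62 mm from the axis, along the handle's x); the other two balls are black.
- release_bottle: Amber bottle, 60 mm across, 170 mm tall, on the table to the right of the machine. Origin at the centre of its underside.
- red_cone: Red plastic cone cap, 80 mm across, 52 mm tall, on the table to the left. Origin at the centre of its underside.
- plaster_cone: White plaster cone, 72 mm across, 74 mm tall, on the table to the left. Origin at the centre of its underside.
- soap_pot: Grey plastic pot, 90 mm across, 85 mm tall, on the table to the left. Origin at the centre of its underside.
There are look-alikes about, which are no part of the job. There is more than one size of the gauge; the one meant has the size given above.

How it is judged (in metres and radians):
On the way:
1. the blade's tip is under the template and at least 10 mm past its middle, the blade flat on the mould and not yet pinched (x of gauge_tip in the frame of lip above 0.01 m and y of gauge_tip in the frame of lip between -0.045 and 0.055 m and angle between gauge's own z axis and vertical below 0.06 rad and contact force between template and gauge below 0.3 N), for 0.2 s.
At the end, for the whole second after the job is handed in: The blade lies flat on the mould with its tip at least 10 mm past the middle of the template, at rest, and the template presses on it with 0.5 to 7 N (it just drags); the handle is still (contact force between template and gauge between 0.5 and 7 N and x of gauge_tip in the frame of lip above 0.01 m and angle between gauge's own z axis and vertical below 0.06 rad and linear speed of gauge below 0.01 m/s and angular speed of handle below 0.05 rad/s); the robot touches nothing.
It fails at once if the blade is nipped hard (over 20 N) (contact force between template and gauge above 20 N).
It fails at once if a thing standing on the bench is moved by more than 30 mm (distance of any of release_bottle, soap_pot, red_cone, plaster_cone from where it was at the start of the episode above 0.03 m).
It also fails if it takes over 72 s, if anything falls off the work surface, if the arm or the gripper's body presses on something with over 40 N, if the wrist force passes 120 N, or if a joint passes its speed limit or range.

ROBOT

A 6-joint arm with a two-finger parallel gripper is mounted at the origin on the work surface. World frame = base frame: x ahead of the robot, y to its left, z up, the work surface at z = 0. Lengths are in mm, angles in rad, forces in N, time in s.
With the tool pointing down it reaches from about 225 to 725 mm from the base axis. Payload 3.1 kg.
Tool frame: the origin (TCP) lies at the very end of the fingers, on their centre line; the grasp point (between the pads) lies 19 mm behind it; z points along the fingers, y is the direction in which the jaws open and shut (so a half turn about z gives the same grasp; the last joint's range is limited). The gripper opens to 85 mm and grips with 20 to 120 N. Pads are 22 mm wide; open, the fingers measure 114 mm over their backs; the gripper's body (76 mm by 85 mm) begins 54 mm behind the grasp point. The pads swing forward as they close: fully open they stand 13 mm farther back than shut.
Start: joints at [1.02, 0.048, 0.099, 1.622, 0, 1.443], TCP at [215.422, 478.76, 231.312] pointing down, gripper open.
Joint ranges: [-2.91, 2.91], [-0.99, 1.94], [-1.21, 1.42], [-2.12, 2.29], [-1.49, 1.47], [-3.14, 3.14]. Speed limits (rad/s): [2.79, 2.79, 3.14, 3.14, 3.14, 3.14].

INTERFACE

Orientations are given as a unit quaternion [w, x, y, z].
In Python, from station import * gives the robot as it stands.
- The arm moves only by the shell command python3 -m creep 'ROWS' [FORCE]. ROWS is JSON, a list that holds one entry, the list of rows, each a list of 5 numbers: the opening, from 0 (shut) to 1 (fully open), then the shift along the tool's x, y, z in mm, then the turn about the tool's z in rad. A call has 1 to 8 rows; each row shifts and turns the pose as measured when the row begins, along the tool's axes as they then stand; what a row does not reach is not made up. A row lasts 1/12 s, in which the tool goes at most 41.7 mm and 7.16 degrees, less where a joint would pass 70% of its speed; a pose out of reach is approached as far as the arm can. A call with a gripper value outside its range is refused whole. The fingers move at their own pace and stop on an object; FORCE is the grip in N (left out, the last holds). Time passes only in rows, so rows that do not move let the fingers close. It gives the time, the measured TCP pose, the force and the opening at its end, in the units of the state.
- observe(): the state, without advancing time (a new reading comes with each control period).
- camera(name): name is "scene" or "top" or "wrist"; returns a dict with "frame" (420x560x3 uint8, red, green, blue), "range_z" (420x560 float32, mm along the optical axis (not along the pixel's ray), 0 where there is no reading), "camera_matrix" (3x3 intrinsics, pixels), "k1" (the pictures are not rectified: a ray, as slopes to the right and down, at radius r is drawn at 1 + k1 r^2 times it, then the intrinsics apply), "rvec" (rotation vector, rad) and "tvec" (3), from world to camera coordinates, as OpenCV has them. Camera axes: x right, y down, z forward; pixel columns grow to the right and rows downward; lengths in mm; the calibration is good to about 2 mm. A picture is of the moment at which its call begins.
- finish_job(): hands the job in, once; it reports no verdict.
The state is a dict: "t": time; "q": joint angles; "qvel": joint speeds; "effort": joint torques, N m; "position": TCP position; "ee_rot": TCP orientation; "ft_force": force on the tool from outside, world axes, zero at the start; "ft_torque": the same for the moment, N m; "finger_gap": finger opening in mm.
Only numpy, scipy, OpenCV 4.12 (cv2) and the standard library are available. Lean on these libraries where they do the work, as an engineer would, in place of code of your own. Each camera call takes 0.05 s, during which the arm holds its last target. There are 200 camera calls.

## Working session

There is one attempt and no reset: what is moved stays moved. The work goes in short steps, Python scripts to look and compute and a shell command to move; the robot and the scene stay as the last step left them, time stands still between calls to the robot, and variables do not carry over. Pictures are saved under pics/ and viewed, about 8 in all and at most 12, crops included, and the job is handed in when it is done.

```bash
mkdir -p pics; ls
cat > h.py <<'E'
from station import *
import numpy as np, cv2
from scipy.spatial.transform import Rotation as R
def shot(n,save=None):
    c=camera(n); np.savez('pics/%s.npz'%(save or n),**c)
    if save: cv2.imwrite('pics/%s.png'%save,c['frame'][:,:,::-1])
    return c
def cloud(c):
    K=np.array(c['camera_matrix']); z=c['range_z']; h,w=z.shape
    v,u=np.mgrid[:h,:w]
    d=np.array([float(c['k1']),0,0,0])
    p=cv2.undistortPoints(np.stack([u.ravel(),v.ravel()],1).astype(float)[:,None],K,d)[:,0]
    # model r_d = r(1+k1 r^2)
    P=np.c_[p,np.ones(len(p))]*z.ravel()[:,None]
    Rm=R.from_rotvec(np.array(c['rvec']).ravel()).as_matrix()
    W=(P-np.array(c['tvec']).ravel())@Rm
    W[z.ravel()==0]=np.nan
    return W.reshape(h,w,3)
def proj(c,X):
    p,_=cv2.projectPoints(np.array(X,float).reshape(-1,3),np.array(c['rvec'],float),np.array(c['tvec'],float),np.array(c['camera_matrix']),np.array([float(c['k1']),0,0,0])); return p[:,0]
E
python3 - <<'E'
from h import *
o=observe(); print(o)
a=shot('scene','s0'); b=shot('top','t0')
for c in(a,b): print(c['camera_matrix'],c['k1'],c['rvec'],c['tvec'])
E
```

```text
pics
{'t': 0.0, 'q': array([ 1.02019286e+00,  4.87534544e-02,  9.75305226e-02,  1.62197163e+00,
       -2.76433656e-05,  1.44297102e+00]), 'qvel': array([ 1.70104859e-03,  7.42653813e-04, -7.20324939e-05,  4.53026883e-04,
       -4.23033450e-04, -1.25664485e-03]), 'effort': array([-1.60492906e-03, -3.38779020e+01,  3.20016932e+01,  2.04055547e-02,
       -2.56551448e-04, -8.08421916e-07]), 'position': array([215.10758875, 478.22462875, 230.08199182]), 'ee_rot': array([-3.85968110e-04,  2.09818096e-01,  9.77739704e-01, -1.13538711e-03]), 'ft_force': array([ 1.3446501 ,  0.83446861, -0.19852571]), 'ft_torque': array([-0.01778847,  0.02490622, -0.00105054]), 'finger_gap': 85.56834410792455}
[[434.84630331   0.         275.71297305]
 [  0.         434.84630331 204.07252513]
 [  0.           0.           1.        ]] -0.09092583529397487 [ 1.43768452  2.22375877 -0.84067341] [ 269.77025423 -207.10958537 1497.09622019]
[[500.36618777   0.         278.6146149 ]
 [  0.         500.36618777 205.86839205]
 [  0.           0.           1.        ]] 0.029000683926348917 [ 2.12357569 -2.14387875  0.19595523] [ -51.71273775  524.67356878 1284.20088276]
```

View pics/s0.png

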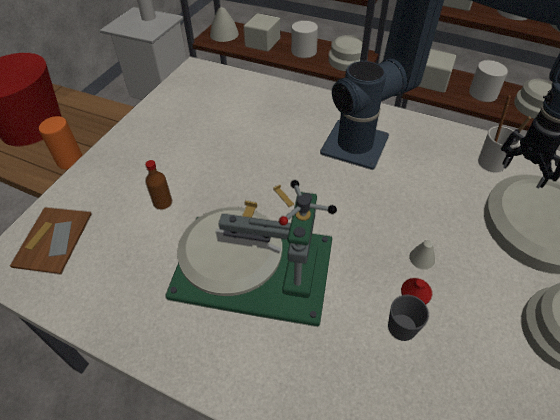

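View pics/t0.png

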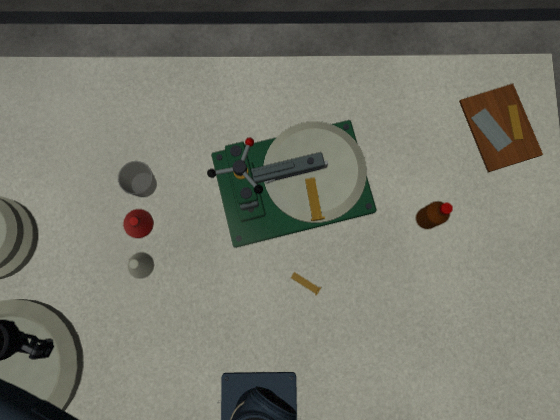

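The scene view shows the machine, with one brass blade on the mould by the template at about (249,210), another on the table at (283,195) and a third on the board at (38,236). The bottle is on one side and the cones and pot on the other. In the top view the same blades are at (315,200), (306,283) and (515,122), and the handle's red ball is at (249,142). The blade on the mould fits by its place and thumb plate. I'll confirm that by measuring it and looking at one crop.

```bash
cat > m.py <<'E'
from h import *
c=dict(np.load('pics/t0.npz')); W=cloud(c); f=c['frame'].astype(int)
def at(u,v,r=1): return np.nanmedian(W[v-r:v+r+1,u-r:u+r+1].reshape(-1,3),0).round(1)
for n,p in dict(mould=(330,150),tableblade=(306,283),blade=(314,195),thumb=(318,218),arm=(290,165),bed=(225,215),table=(200,250),red=(249,142),blk1=(212,173),blk2=(258,189),hub=(239,167)).items(): print(n,at(*p))
# brass mask
hsv=cv2.cvtColor(c['frame'],cv2.COLOR_RGB2HSV)
m=((hsv[...,0]>14)&(hsv[...,0]<32)&(hsv[...,1]>110)&(hsv[...,2]>70)).astype(np.uint8)
n,l,s,ce=cv2.connectedComponentsWithStats(m)
for i in range(1,n):
    if s[i,4]>60:
        P=W[l==i]; P=P[~np.isnan(P[:,0])]; r=cv2.minAreaRect(P[:,:2].astype(np.float32)); print(ce[i].round(),s[i,4],r,np.percentile(P[:,2],[5,50,95]).round(1))
# mould top edge/rim : points z 95..115
for lo,hi in((95,112),):
    k=(W[...,2]>lo)&(W[...,2]<hi); ys,xs=np.where(k); P=W[k]
    hull=cv2.convexHull(P[:,:2].astype(np.float32)); print('circle',cv2.minEnclosingCircle(hull), np.percentile(P[:,2],[5,25,50,75,95]))
k=(W[...,2]>15)&(W[...,2]<35)&(W[...,0]>200); print('bed',cv2.minAreaRect(W[k][:,:2].astype(np.float32)))
k=(W[...,2]>205)&(W[...,2]<235)&(W[...,0]>300)&(abs(W[...,0]-450)<200); print('arm',cv2.minAreaRect(W[k][:,:2].astype(np.float32)),np.median(W[k],0))
g=c['frame'][:,:,::-1]; a=cv2.resize(g[125:305,190:390],None,fx=4,fy=4,interpolation=2)[:600]; cv2.imwrite('pics/crop1.png',cv2.resize(g[110:300,190:390],(632,600),interpolation=cv2.INTER_CUBIC))
E
python3 m.py
```

```text
mould [ 659.3 -189.9  109.6]
tableblade [ 321.7 -128.     5.1]
blade [ 538.6 -145.9  115. ]
thumb [ 478.  -153.   129.6]
arm [590.5 -82.7 219.3]
bed [506.8  90.    0.6]
table [412.9 156.6   0.6]
red [619.7   8.6 308.1]
blk1 [551.2  88.2 307. ]
blk2 [514.9 -10.5 307.8]
hub [561.9  29.7 315.1]
[515. 122.] 381 ((763.2445678710938, -720.0875244140625), (105.47727966308594, 35.778587341308594), 8.948258399963379) [10.8 16.5 22. ]
[313. 199.] 420 ((529.4982299804688, -142.45164489746094), (109.17648315429688, 33.563743591308594), 10.798614501953125) [110.5 115.  128.2]
[305. 283.] 198 ((321.237548828125, -125.20459747314453), (81.27904510498047, 21.100200653076172), 59.689208984375) [ 0.9  6.2 15.7]
circle ((505.5540466308594, 81.82008361816406), 566.85205078125) [ 96.66473316 103.30081324 107.13736718 109.29692506 111.3103253 ]
bed ((497.97235107421875, -58.49407958984375), (443.5241394042969, 1492.5794677734375), 13.502552032470703)
arm ((575.0914916992188, -50.82208251953125), (82.48278045654297, 230.39382934570312), 30.902206420898438) [587.02929549 -68.68980797 210.16450269]
```

View pics/crop1.png

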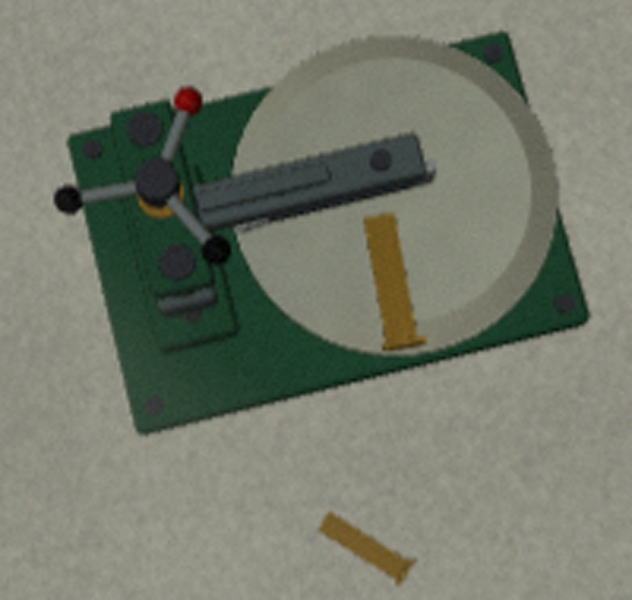

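The crop confirms it. The blade on the mould (crop 380,215 to 405,345) measures about 109 mm long with a 34 mm thumb plate. The table blade is only about 81 mm, and the third lies far off on the board. Next I fit the machine frame, the handle and the blade pose.

```bash
cat > fit.py <<'E'
from h import *
from scipy.optimize import least_squares
c=dict(np.load('pics/t0.npz'));K=c['camera_matrix'];Rm=R.from_rotvec(c['rvec'].ravel()).as_matrix();t=c['tvec'].ravel()
def ray(u,v,z,c=c):
    p=cv2.undistortPoints(np.array([[[u,v]]],float),K,np.array([float(c['k1']),0,0,0]))[0,0]
    d=Rm.T@np.r_[p,1]; o=-Rm.T@t; return o+d*(z-o[2])/d[2]
full=lambda x,y:(x/3.16+190-.34,y/3.16+110-.34)
C=np.array([ray(*full(*p),25)[:2] for p in((68,137),(505,33),(588,318),(140,432))])
print('bed corners',C.round(1).tolist(),np.linalg.norm(np.diff(np.r_[C,C[:1]],axis=0),axis=1).round(1))
e=(C[0]-C[1])+(C[3]-C[2]); ya=np.arctan2(e[1],e[0])-np.pi/2; e2=(C[0]-C[3])+(C[1]-C[2]); print('machine yaw',ya,np.arctan2(e2[1],e2[0]))
W=cloud(c)
# mould outline from image: bright white pixels in bed region vs green
f=c['frame'].astype(int); 
P=[ray(*full(*p),65)[:2] for p in((390,37),(270,85),(233,160),(245,260),(300,325),(395,354),(480,325),(540,250),(557,180),(520,85))]
P=np.array(P); s=least_squares(lambda q:np.hypot(*(P-q[:2]).T)-q[2],[560,-150,135]).x; print('mould',s.round(1))
b=[ray(*full(*p),z)[:2] for p,z in(((188,99),298),((68,200),298),((216,250),298),((157,182),313))]; b=np.array(b); print('balls',b.round(1).tolist())
s2=least_squares(lambda q:np.ravel([q[:2]+62*np.array([np.cos(q[2]+a),np.sin(q[2]+a)])for a in(0,2*np.pi/3,-2*np.pi/3)]-b[:3]),[560,30,-.4]); print('handle',s2.x.round(3),s2.fun.round(1))
g=np.array([ray(*full(*p),111)[:2] for p in((364,216),(395,213),(411,338),(384,345))]); print('blade',g.round(1).tolist())
th=np.array([ray(*full(*p),128)[:2] for p in((384,349),(425,344))]);print('thumb',th.round(1).tolist())
cy,sy=np.cos(ya),np.sin(ya);T=lambda p:(np.atleast_2d(p)-s[:2])@np.array([[cy,-sy],[sy,cy]])
print('in machine: handle',T(s2.x[:2]).round(1),'blade',T(g).round(1).tolist(),'thumb',T(th).round(1).tolist())
for u,v in((400,150),(405,145)): pass
k=(np.hypot(W[...,0]-s[0],W[...,1]-s[1])<100)
M=T(W[k][:,:2]);z=W[k][:,2]; far=(abs(M[:,0])>35)&(z<112)&~((M[:,0]<-20)&(abs(M[:,1]-10)<40)); print('mould top z',np.median(z[far]),z[far].std(),far.sum())
E
python3 fit.py
```

```text
bed corners [[677.0, 126.9], [768.7, -256.7], [513.5, -318.9], [419.5, 63.0]] [394.4 262.7 393.3 265.3]
machine yaw 0.23789373876900854 0.24103967330462583
mould [ 617.6 -151.1  137.4]
balls [[624.9, 8.9], [553.5, 91.2], [517.6, -10.3], [561.9, 29.1]]
handle [ 5.65327e+02  2.99280e+01 -3.40000e-01] [-1.1  0.4  0.5 -0.3  0.6 -0.1]
blade [[584.3, -123.8], [586.6, -148.9], [484.3, -159.4], [478.8, -137.7]]
thumb [[473.1, -136.4], [476.8, -168.7]]
in machine: handle [[ -8.2 188.2]] blade [[-25.9, 34.3], [-29.6, 9.4], [-131.5, 23.4], [-131.7, 45.7]] thumb [[-136.9, 48.3], [-141.0, 16.1]]
mould top z 108.43684897986527 2.097701812333682 1682
```

```bash
cat > go.py <<'E'
import sys
from h import *
# usage: go.py x y z [yaw of -tool x, deg] -> shift in tool axes
o=observe(); q=o['ee_rot']; Rt=R.from_quat([q[1],q[2],q[3],q[0]]).as_matrix()
yaw=np.degrees(np.arctan2(-Rt[1,0],-Rt[0,0]))
p=o['position']; print('t',round(o['t'],2),'pos',p.round(1),'yaw(-x)',yaw.round(1),'F',o['ft_force'].round(2),'gap',round(o['finger_gap'],1))
a=[float(v) for v in sys.argv[1:]]
if len(a)>=3: print('tool shift',(Rt.T@(np.array(a[:3])-p)).round(1), 'turn',round(-np.radians((a[3]-yaw+180)%360-180),3) if len(a)>3 else '')
E
python3 -m creep '[[[0,0,0,0,-0.12],[0,0,0,0,-0.12],[0,0,0,0,-0.12],[0,0,0,0,-0.12],[0,0,0,0,-0.06]]]'
python3 -m creep '[[[0,-9,-38,0,0],[0,-9,-38,0,0],[0,-9,-38,0,0],[0,-9,-38,0,0],[0,-9,-38,0,0],[0,-9,-38,0,0],[0,-9,-38,0,0],[0,-9,-38,0,0]]]'
python3 -m creep '[[[0,-9,-38,0,0],[0,-9,-38,0,0],[0,-9,-38,0,0],[0,-9,-38,0,0],[0,-9,-38,0,0],[0,-9,-38,0,0],[0,-9,-38,0,0],[0,0,0,0,0]]]'
python3 go.py 442 -154 150 6.6
```

```text
t: 0.52
position: [214.1, 476.6, 226.5]
ee_rot: [-0.003, -0.07, 0.998, -0.004]
ft_force: [-0.1, 0.6, 0.3]
finger_gap: 25.6
t: 1.18
position: [328.8, 180.6, 220.0]
ee_rot: [-0.007, -0.081, 0.997, -0.006]
ft_force: [1.9, 0.1, -0.1]
finger_gap: -0.1
t: 1.85
position: [435.2, -91.4, 218.1]
ee_rot: [-0.008, -0.077, 0.997, -0.007]
ft_force: [-0.6, -0.1, -0.1]
finger_gap: -0.3
t 1.85 pos [435.2 -91.4 218.1] yaw(-x) 8.8 F [-0.58 -0.15 -0.09] gap -0.3
tool shift [  1.7 -62.1  69. ] turn 0.038
```

```bash
python3 -m creep '[[[0,0,-31,0,0.04],[0,0,-31,0,0],[0,0,0,25,0],[0,0,0,25,0],[0,0,0,12,0],[0,0,0,0,0],[0,0,0,0,0]]]'
python3 go.py 442 -154 118 6.6
python3 - <<'E'
from h import *
c=shot('wrist','w1'); print(c['tvec'].round(1), c['rvec'].round(2))
E
```

```text
t: 2.43
position: [441.2, -158.2, 151.5]
ee_rot: [-0.01, -0.052, 0.999, -0.005]
ft_force: [0.9, -1.1, 0.1]
finger_gap: -0.3
t 2.43 pos [ 441.2 -158.2  151.5] yaw(-x) 6.0 F [ 0.85 -1.12  0.1 ] gap -0.3
tool shift [-2.   4.4 33.5] turn -0.011
[ 204.5 -419.7  195.5] [-1.98 -2.2  -0.27]
```

View pics/w1.png

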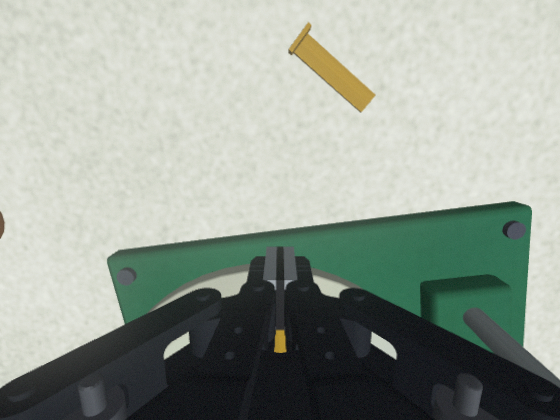

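```bash
python3 -m creep '[[[0,0,2,12,-0.01],[0,0,2,12,0],[0,0,0,10,0],[0,-4,0,0,0],[0,-4,0,0,0],[0,-3,0,0,0],[0,0,0,0,0]]]'
python3 go.py 500 -147 118 6.6
python3 -m creep '[[[0,-4,0,0,0],[0,-4,0,0,0],[0,-4,0,0,0],[0,-4,0,0,0],[0,-4,0,0,0],[0,0,0,0,0]]]'
python3 go.py 500 -147 118 6.6
python3 - <<'E'
from h import *
c=shot('top','t1');g=c['frame'][:,:,::-1]; cv2.imwrite('pics/crop2.png',cv2.resize(g[125:245,230:380],(750,600),interpolation=cv2.INTER_CUBIC))
E
```

```text
t: 3.07
position: [455.0, -152.4, 120.8]
ee_rot: [-0.006, -0.058, 0.998, -0.007]
ft_force: [-0.6, 0.1, 0.4]
finger_gap: 0.1
t 3.07 pos [ 455.  -152.4  120.8] yaw(-x) 6.7 F [-0.59  0.05  0.44] gap 0.1
tool shift [-45.4   0.1   2.2] turn 0.001
t: 3.57
position: [477.6, -150.3, 121.9]
ee_rot: [-0.006, -0.058, 0.998, -0.008]
ft_force: [0.1, 0.3, 0.1]
finger_gap: -0.0
t 3.57 pos [ 477.6 -150.3  121.9] yaw(-x) 6.7 F [0.07 0.28 0.06] gap -0.0
tool shift [-22.7   0.8   3.6] turn 0.001
```

View pics/crop2.png

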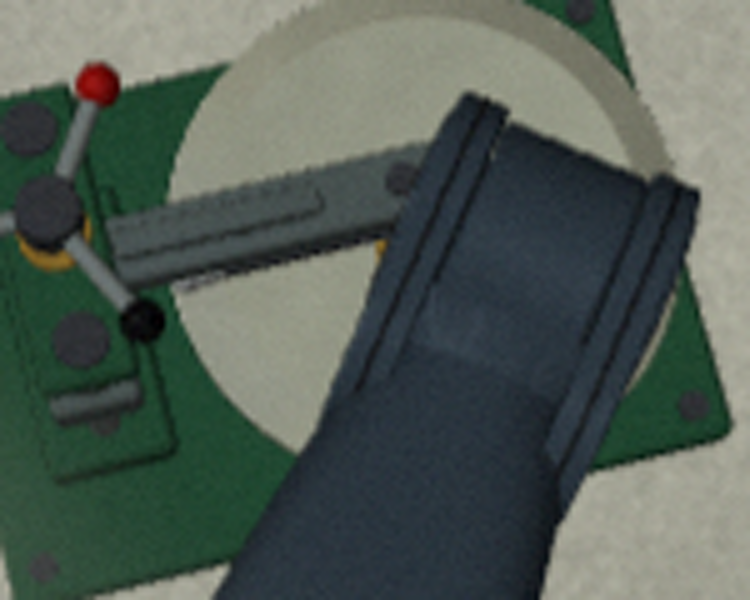

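The link hides most of the blade. A brass corner at (383,250) now meets the arm's edge, so the blade has advanced. I keep pushing, then check from the scene camera.

```bash
python3 -m creep '[[[0,-4,0,2,0],[0,-4,0,2,0],[0,-4,0,1,0],[0,-4,0,0,0],[0,-4,0,0,0],[0,-4,0,0,0],[0,-3,0,0,0],[0,0,0,0,0]]]'
python3 go.py 508 -146 118 6.6
python3 - <<'E'
from h import *
c=shot('scene','s1');g=c['frame'][:,:,::-1]; cv2.imwrite('pics/crop3.png',cv2.resize(g[170:300,165:345],(792,572),interpolation=cv2.INTER_CUBIC))
E
```

```text
t: 4.28
position: [505.2, -147.4, 116.7]
ee_rot: [-0.008, -0.058, 0.998, -0.008]
ft_force: [-1.4, 0.0, 1.8]
finger_gap: -0.2
t 4.28 pos [ 505.2 -147.4  116.7] yaw(-x) 6.6 F [-1.35  0.02  1.76] gap -0.2
tool shift [-2.9  1.1 -1.4] turn 0.001
```

View pics/crop3.png

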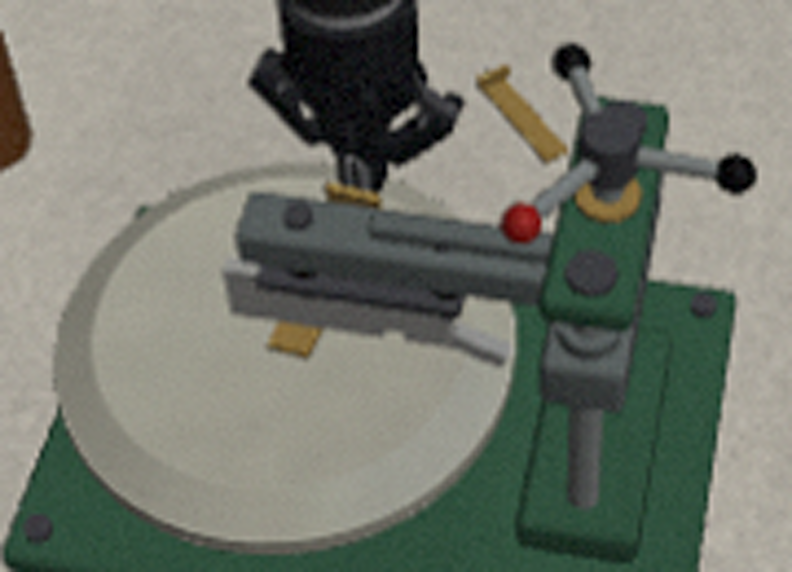

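The tip now shows beyond the template on the far side at (285,345), with its front corners at (268,346) and (306,356). I compute its machine coordinates.

```bash
cat > tip.py <<'E'
from h import *
import sys
def ray(c,u,v,z):
    p=cv2.undistortPoints(np.array([[[u,v]]],float),c['camera_matrix'],np.array([float(c['k1']),0,0,0]))[0,0]
    Rm=R.from_rotvec(c['rvec'].ravel()).as_matrix();t=c['tvec'].ravel()
    d=Rm.T@np.r_[p,1]; o=-Rm.T@t; return o+d*(z-o[2])/d[2]
O=np.array([608.9,-149.9]);y=.239;M=np.array([[np.cos(y),np.sin(y)],[-np.sin(y),np.cos(y)]])
if __name__=='__main__':
    c=dict(np.load('pics/s1.npz'))
    f=lambda x,y:(x/4.4+165-.4,y/4.4+170-.4)
    for n,p,z in(('tipL',(268,346),111),('tipR',(306,356),111),('tmplbot',(225,308),116),('tmplbotR',(385,333),116),('red',(521,223),298),('blkR',(736,173),298),('blkT',(571,58),298),('thumbtop',(353,192),128)):
        w=ray(c,*f(*p),z); print(n,w.round(1),(M@(w[:2]-O)).round(1))
    W=cloud(c)
    for n,p in(('tip',(288,340)),('template',(300,310)),('mould',(250,420)),('mould2',(330,420))):
        u,v=[int(round(a)) for a in f(*p)]; print(n,np.nanmedian(W[v-1:v+2,u-1:u+2].reshape(-1,3),0).round(1))
E
python3 tip.py; python3 -m creep '[[[0,6,0,0,0],[0,6,0,0,0],[0,4,0,-10,0],[0,0,0,0,0]]]'; python3 go.py
```

```text
tipL [ 626.3 -145.8  111. ] [17.9 -0.1]
tipR [ 623.6 -122.7  111. ] [20.7 23. ]
tmplbot [ 616.  -179.2  116. ] [ -0.1 -30.1]
tmplbotR [594.2 -87.  116. ] [ 0.6 64.6]
red [622.3  11.2 298. ] [ 51.2 153.3]
blkR [552.5  93.5 298. ] [  2.8 249.8]
blkT [514.2  -9.2 298. ] [-58.7 159.2]
thumbtop [ 517.6 -145.9  128. ] [-87.8  25.5]
tip [ 620.6 -135.7  114.7]
template [ 609.  -131.8  131.9]
mould [ 671.9 -133.9  107.7]
mould2 [654.3 -90.3 107.9]
t: 4.67
position: [489.0, -148.8, 127.0]
ee_rot: [-0.007, -0.058, 0.998, -0.008]
ft_force: [0.5, -0.2, 1.6]
finger_gap: -0.2
t 4.67 pos [ 489.  -148.8  127. ] yaw(-x) 6.7 F [ 0.5  -0.25  1.56] gap -0.2
```

Milestone one is reached: the tip is about 19 mm past the template's middle at y about 11, with nothing touching it from above. Next I go to the handle, with the finger behind the black-ball arm on the robot's side.

```bash
python3 -m creep '[[[0,0,0,-40,0.117],[0,0,0,-40,0],[0,0,0,-40,0],[0,0,0,-40,0],[0,0,0,-40,0],[0,0,0,-12,0],[0,0,0,0,0]]]'; python3 go.py 556 -12 332 0
```

```text
t: 5.25
position: [482.9, -142.2, 336.5]
ee_rot: [-0.016, 0.004, 1.0, -0.003]
ft_force: [0.0, 0.1, 0.1]
finger_gap: 0.2
t 5.25 pos [ 482.9 -142.2  336.5] yaw(-x) -0.5 F [0.02 0.13 0.08] gap 0.2
tool shift [-72.1 130.8   1.5] turn -0.009
```

```bash
python3 -m creep '[[[0,-18,33,0,0],[0,-18,33,0,0],[0,-18,33,0,0],[0,-18,32,0,0],[0,0,0,0,0]]]'; python3 go.py 556 -12 288 0
python3 - <<'E'
from h import *
c=shot('wrist','w2');W=cloud(c)
k=(W[...,2]>285)&(W[...,2]<325)&(np.hypot(W[...,0]-565,W[...,1]-30)<85)
print(k.sum()); im=c['frame'][:,:,::-1].copy(); cv2.imwrite('pics/w2.png',im)
E
```

```text
t: 5.67
position: [559.4, -11.1, 333.1]
ee_rot: [-0.013, 0.01, 1.0, -0.004]
ft_force: [-1.8, -0.4, -0.3]
finger_gap: 0.1
t 5.67 pos [559.4 -11.1 333.1] yaw(-x) -1.1 F [-1.85 -0.42 -0.3 ] gap 0.1
tool shift [ 2.2 -0.6 45.2] turn -0.019
6645
```

View pics/w2.png

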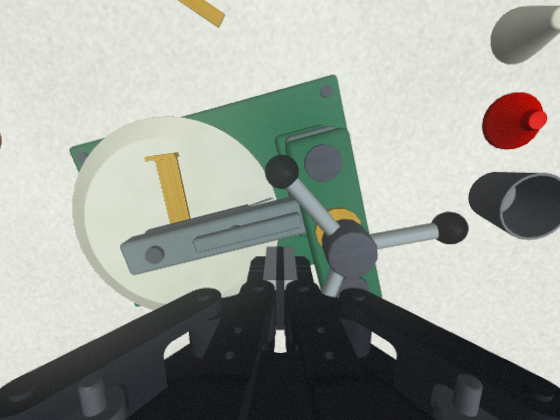

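The finger (tips at 280,265) is in the sector between the near black-ball arm (ball at 282,170) and the red arm. It can go straight down, so I lower it and sweep.

```bash
python3 -m creep '[[[0,1,0,23,0],[0,1,0,22,0],[0,0,0,2,0],[0,6.3,2.5,0,0],[0,6.3,2.5,0,0],[0,5.7,4.8,0,0],[0,5.7,4.8,0,0],[0,0,0,0,0]]]'; python3 go.py 532 2.4 288 0
```

```text
t: 6.38
position: [528.3, -2.8, 283.3]
ee_rot: [-0.014, 0.012, 1.0, -0.007]
ft_force: [-0.3, -0.6, 0.6]
finger_gap: -0.2
t 6.38 pos [528.3  -2.8 283.3] yaw(-x) -1.4 F [-0.32 -0.58  0.56] gap -0.2
tool shift [-3.5  5.2 -4.9] turn -0.025
```

```bash
python3 -m creep '[[[0,0,6,-2,0],[0,2,7,-1,0],[0,2,7,-1,0],[0,1.3,7.4,0,0],[0,1.3,7.4,0,0],[0,0,0,0,0]]]'; python3 go.py 522 30 288 0
python3 - <<'E'
from h import *
c=shot('wrist','w3')
E
```

```text
t: 6.88
position: [522.0, 33.3, 290.0]
ee_rot: [-0.012, 0.013, 1.0, -0.01]
ft_force: [-1.1, -0.4, 0.3]
finger_gap: -0.1
t 6.88 pos [522.   33.3 290. ] yaw(-x) -1.5 F [-1.06 -0.45  0.27] gap -0.1
tool shift [-0.1 -3.3  2.1] turn -0.026
```

View pics/w3.png

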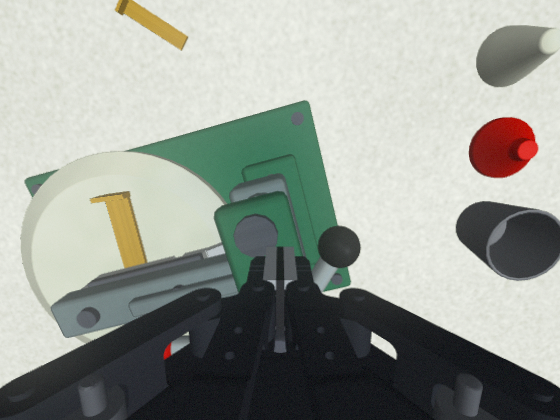

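The sweep works: the black ball has moved round to (340,247), ahead of the finger, and the red ball has come round on the left at (165,350). I'll finish this sweep, lift, and repeat.

```bash
cat > ball.py <<'E'
from h import *
from tip import ray
import sys
# angles of handle arms from wrist/top picture: dark/red blobs at ball height on the 62 mm circle
def arms(name,z=298,C=(565.3,29.9),save=None):
    c=shot(name,save); W=cloud(c)
    k=(W[...,2]>285)&(W[...,2]<325)
    r=np.hypot(W[...,0]-C[0],W[...,1]-C[1]); k&=(r>50)&(r<75)
    a=np.degrees(np.arctan2(W[...,1]-C[1],W[...,0]-C[0]))[k]; zz=W[...,2][k]; f=c['frame'][k].astype(int)
    h,_=np.histogram(a,np.arange(-180,181,10)); 
    l=[(int(10*i-180),int(n)) for i,n in enumerate(h) if n>8]
    red=(f[:,0]>90)&(f[:,1]<60)
    return l,(np.median(a[red]) if red.sum()>4 else None,red.sum())
if __name__=='__main__': print(arms(sys.argv[1]))
E
python3 -m creep '[[[0,-1.3,6,1,0],[0,-1.8,6,0,0],[0,-3.8,6.5,0,0],[0,-3.8,6.5,0,0],[0,-5.3,5.3,0,0],[0,0,0,0,0]]]'; python3 go.py 537.4 63 288 0; python3 ball.py wrist; python3 ball.py top
```

```text
t: 7.43
position: [539.1, 66.0, 287.1]
ee_rot: [-0.014, 0.013, 1.0, -0.01]
ft_force: [-0.6, -0.6, 0.0]
finger_gap: -0.4
t 7.43 pos [539.1  66.  287.1] yaw(-x) -1.5 F [-0.55 -0.58  0.04] gap -0.4
tool shift [ 1.7 -3.  -0.8] turn -0.026
([(-150, 1245), (-140, 507), (100, 378), (110, 169), (120, 400), (130, 657)], (np.float64(-140.57872809835453), np.int64(318)))
([(-150, 32), (-140, 39), (-30, 29), (-20, 38)], (np.float64(-140.27852006189082), np.int64(46)))
```

The red arm is at -140.4° now, from -19.5°, so the first sweep turned it 121° or 1.34 mm. Second sweep.

```bash
python3 -m creep '[[[0,2,2,-23,0],[0,0,0,-23,0],[0,-8,-36,0,0],[0,-8,-36,0,0],[0,-3,-6,0,0],[0,0,0,0,0]]]'; python3 go.py 556 -12 288 0
```

```text
t: 8.03
position: [555.8, -7.7, 333.5]
ee_rot: [-0.015, 0.01, 1.0, -0.006]
ft_force: [0.0, -0.7, 0.5]
finger_gap: 0.0
t 8.03 pos [555.8  -7.7 333.5] yaw(-x) -1.2 F [ 0.03 -0.66  0.53] gap 0.0
tool shift [-1.7 -3.7 45.5] turn -0.02
```

```bash
python3 -m creep '[[[0,0,-4,23,-0.02],[0,0,0,20,0],[0,6.3,2.5,0,0],[0,5.7,3,0,0],[0,5,4.8,0,0],[0,5,6,0,0],[0,3,7,0,0],[0,2,7,0,0]]]'; python3 go.py 523 20 288 0
python3 -m creep '[[[0,1,7.4,0,0],[0,1,7.4,0,0],[0,-1.3,7,0,0],[0,-1.8,6,0,0],[0,-3.8,6.5,0,0],[0,-3.8,6.5,0,0],[0,0,0,0,0]]]'; python3 go.py 539 66 288 0; python3 ball.py wrist
```

```text
t: 8.7
position: [527.7, 20.9, 295.2]
ee_rot: [-0.009, 0.001, 1.0, -0.007]
ft_force: [1.3, -4.0, -1.3]
finger_gap: -0.1
t 8.7 pos [527.7  20.9 295.2] yaw(-x) -0.1 F [ 1.3  -3.97 -1.33] gap -0.1
tool shift [ 4.6 -0.8  7.3] turn -0.002
t: 9.28
position: [535.0, 68.0, 297.0]
ee_rot: [-0.009, -0.001, 1.0, -0.008]
ft_force: [-0.7, -1.1, 2.1]
finger_gap: -0.2
t 9.28 pos [535.  68. 297.] yaw(-x) 0.1 F [-0.69 -1.06  2.07] gap -0.2
tool shift [-4.2 -1.9  8.9] turn 0.001
([(-140, 1209), (-130, 273), (100, 164), (110, 635), (120, 299), (130, 545), (140, 110)], (np.float64(113.68698244401034), np.int64(715)))
```

The total is about 227°, or 2.5 mm. Even with the smallest starting gap that is still a light hold, so I test the drag now.

```bash
python3 -m creep '[[[0,2,2,-20,0],[0,0,0,-22,0],[0,10,-36,0,-0.06],[0,10,-36,0,-0.055],[0,10,-36,0,0],[0,10,-36,0,0],[0,10,-36,0,0],[0,0,0,0,0]]]'; python3 go.py 490 -149.5 118 6.6
```

```text
t: 10.0
position: [502.1, -110.6, 336.3]
ee_rot: [-0.012, -0.068, 0.998, 0.001]
ft_force: [0.3, 0.3, -0.2]
finger_gap: 0.4
t 10.0 pos [ 502.1 -110.6  336.3] yaw(-x) 7.8 F [ 0.3   0.29 -0.23] gap 0.4
tool shift [ 12.3 -37.8 218.5] turn 0.02
```

```bash
python3 -m creep '[[[0,15,-38,0,0.02],[0,0,0,40,0],[0,0,0,40,0],[0,0,0,40,0],[0,0,0,40,0],[0,0,0,30,0],[0,0,0,0,0]]]'; python3 go.py 492 -149.3 118 6.6
```

```text
t: 10.58
position: [494.1, -146.7, 140.6]
ee_rot: [-0.004, -0.053, 0.999, 0.006]
ft_force: [-1.2, 0.3, -1.5]
finger_gap: 0.1
t 10.58 pos [ 494.1 -146.7  140.6] yaw(-x) 6.1 F [-1.23  0.3  -1.52] gap 0.1
tool shift [ 2.2 -2.7 22.6] turn -0.01
```

```bash
python3 -m creep '[[[0,3,-2,12,0],[0,0,0,10,0],[0,0,0,0,0],[0,0,0,0,0]]]'
f(){ grep -E 'pos|force'|tr '\n' ' ';echo; }
for i in 1 2 3; do python3 -c "from h import *;print(observe()['ft_force'].round(2));camera('top')"; done
python3 -m creep '[[[0,-4,0,0,0],[0,-4,0,0,0],[0,-2,0,0,0]]]' | f
python3 -m creep '[[[0,-2,0,0,0]]]' | f
python3 -m creep '[[[0,-2,0,0,0]]]' | f
python3 -m creep '[[[0,-2,0,0,0]]]' | f
python3 -m creep '[[[0,-2,0,0,0]]]' | f
python3 -m creep '[[[0,-2,0,0,0]]]' | f
python3 -m creep '[[[0,-2,0,0,0]]]' | f
```

```text
t: 10.92
position: [492.0, -146.2, 118.9]
ee_rot: [-0.004, -0.053, 0.999, 0.008]
ft_force: [0.4, -0.2, -0.2]
finger_gap: -0.0
[ 0.45 -0.18 -0.23]
[0.23 0.91 0.06]
[ 0.57 -0.44  0.12]
position: [505.5, -146.4, 123.6] ft_force: [-2.0, -0.5, 0.0] 
position: [507.5, -146.2, 123.9] ft_force: [-1.9, -0.9, -1.9] 
position: [509.2, -146.0, 123.8] ft_force: [-2.2, -0.9, -1.4] 
position: [510.9, -145.7, 123.5] ft_force: [-1.9, 0.4, -1.1] 
position: [512.2, -145.4, 123.4] ft_force: [-4.5, 0.2, 2.8] 
position: [513.7, -145.3, 123.4] ft_force: [-3.7, 0.4, 1.8] 
position: [515.5, -145.1, 123.4] ft_force: [-3.1, -0.8, 1.1]
```

```bash
f(){ grep -E 'pos|force'|tr '\n' ' ';echo; }
for i in 1 2 3 4 5; do python3 -c "from h import *;o=observe();print(o['ft_force'].round(2),o['position'].round(1));camera('top')"; done
python3 -m creep '[[[0,-1,0,0,0]]]' | f
python3 -m creep '[[[0,-1,0,0,0]]]' | f
python3 -m creep '[[[0,-1,0,0,0]]]' | f
python3 -m creep '[[[0,-1,0,0,0]]]' | f
python3 -m creep '[[[0,-1,0,0,0]]]' | f
python3 -m creep '[[[0,-1,0,0,0]]]' | f
python3 -m creep '[[[0,-1,0,0,0]]]' | f
python3 -m creep '[[[0,-1,0,0,0]]]' | f
```

```text
[-3.11 -0.77  1.09] [ 515.5 -145.1  123.4]
[-2.24  1.09  1.19] [ 516.  -145.   123.4]
[-1.95  0.14  1.54] [ 515.9 -145.   123.5]
[-2.52 -0.14  1.07] [ 515.9 -145.   123.4]
[-2.58  0.63  0.25] [ 515.9 -145.   123.4]
position: [516.7, -144.9, 123.4] ft_force: [-3.0, 0.0, 0.9] 
position: [517.5, -144.8, 123.4] ft_force: [-3.6, 0.3, 1.8] 
position: [518.4, -144.8, 123.4] ft_force: [-3.2, -0.4, 0.6] 
position: [519.3, -144.7, 123.4] ft_force: [-2.6, -1.0, 1.8] 
position: [520.3, -144.5, 123.4] ft_force: [-3.8, 0.1, 0.5] 
position: [521.3, -144.5, 123.4] ft_force: [-3.7, 0.8, 2.7] 
position: [522.4, -144.3, 123.4] ft_force: [-2.8, 0.3, 1.8] 
position: [523.5, -144.2, 123.4] ft_force: [-2.5, 0.1, 1.7]
```

With free readings of about +0.4 N, pushing now takes a steady 3 to 3.8 N and holds about 2.8 N at rest. The most a loose blade takes is 1.5 N, so it is lightly held, by roughly 1 to 3 N. A further 30° (about +1.2 N) would centre it in the window.

```bash
python3 -m creep '[[[0,6,0,0,0],[0,8,0,0,0],[0,8,0,-20,0],[0,0,0,-40,0.06],[0,0,0,-40,0.055],[0,0,0,-40,0],[0,0,0,-40,0],[0,0,0,-30,0]]]'; python3 -m creep '[[[0,-10,36,0,0],[0,-10,36,0,0],[0,0,0,0,0]]]'; python3 go.py 561 -13 332 0
```

```text
t: 13.4
position: [497.9, -146.6, 328.8]
ee_rot: [-0.01, 0.007, 1.0, 0.012]
ft_force: [0.7, -0.2, 0.6]
finger_gap: 0.0
t: 13.65
position: [523.4, -76.8, 342.1]
ee_rot: [0.003, 0.011, 1.0, 0.009]
ft_force: [-0.5, -0.7, -0.8]
finger_gap: 0.0
t 13.65 pos [523.4 -76.8 342.1] yaw(-x) -1.2 F [-0.54 -0.73 -0.81] gap 0.0
tool shift [-36.2  64.3  11.5] turn -0.021
```

```bash
python3 ball.py top
python3 - <<'E'
from h import *
c=shot('scene','s2');g=c['frame'][:,:,::-1]; cv2.imwrite('pics/crop4.png',cv2.resize(g[170:300,165:345],(792,572),interpolation=cv2.INTER_CUBIC))
E
```

```text
([(-20, 36), (-10, 30), (100, 26), (110, 44)], (np.float64(111.46792143793567), np.int64(44)))
```

View pics/crop4.png

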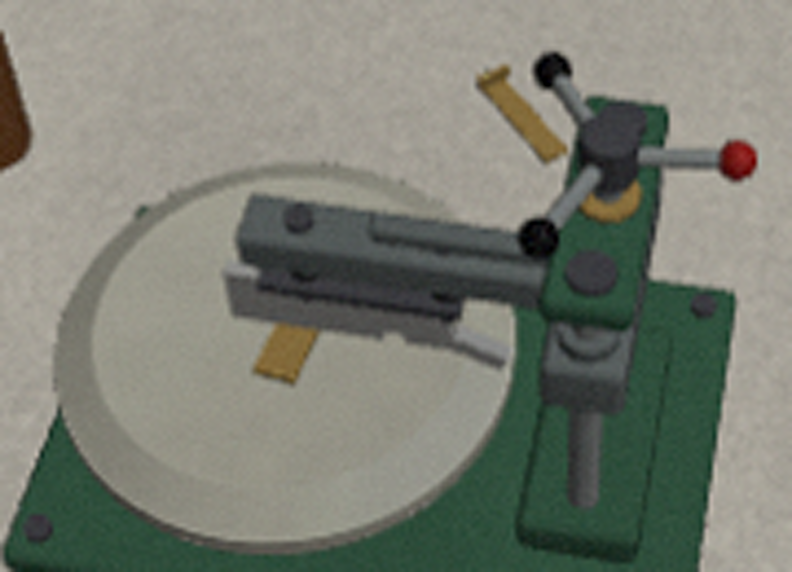

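The tip is well clear at (275,375), and the red ball reads 111.5° (229° total). Now a partial sweep of about 30°.

```bash
python3 -m creep '[[[0,-20,32,4,-0.02],[0,-20,32,4,0],[0,0,0,2,0],[0,0,0,0,0]]]'; python3 go.py 565 -13 287 0
```

```text
t: 14.08
position: [563.6, -19.5, 329.8]
ee_rot: [0.001, 0.004, 1.0, 0.006]
ft_force: [-0.2, 0.1, -0.2]
finger_gap: -0.2
t 14.08 pos [563.6 -19.5 329.8] yaw(-x) -0.5 F [-0.2   0.06 -0.18] gap -0.2
tool shift [-1.2  6.  42.9] turn -0.009
```

```bash
python3 -m creep '[[[0,0,6,20,0],[0,0,0,20,0],[0,0,0,3,0],[0,6,1.5,0,0],[0,6,1.5,0,0],[0,5,2,0,0],[0,0,0,0,0]]]'; python3 go.py 536.5 -2 287 0; python3 ball.py wrist;  python3 ball.py top
```

```text
t: 14.67
position: [544.1, -15.1, 284.2]
ee_rot: [0.001, 0.009, 1.0, 0.006]
ft_force: [0.1, 1.2, 0.4]
finger_gap: -0.1
t 14.67 pos [544.1 -15.1 284.2] yaw(-x) -1.0 F [0.06 1.21 0.39] gap -0.1
tool shift [ 7.8 13.  -2.7] turn -0.017
([(-150, 673), (-140, 971), (-130, 1249), (-120, 450), (90, 126), (100, 1196), (110, 466)], (np.float64(107.97492888979355), np.int64(1469)))
([(100, 14)], (np.float64(103.30057286050297), np.int64(16)))
```

```bash
python3 -m creep '[[[0,3,4,0,0],[0,3,5,0,0],[0,2,4,0,0],[0,0,0,0,0]]]'; python3 go.py 536.5 -2 287 0; python3 ball.py wrist
```

```text
t: 15.1
position: [537.0, -3.7, 285.5]
ee_rot: [0.002, 0.01, 1.0, 0.003]
ft_force: [0.4, -2.6, -0.3]
finger_gap: 0.0
t 15.1 pos [537.   -3.7 285.5] yaw(-x) -1.1 F [ 0.39 -2.59 -0.25] gap 0.0
tool shift [ 0.5  1.7 -1.5] turn -0.019
([(-170, 322), (-160, 1184), (-150, 257), (-140, 728), (-130, 282), (80, 603), (90, 772)], (np.float64(90.67843454011421), np.int64(1128)))
```

```bash
python3 -m creep '[[[0,3,5,0,0],[0,0,0,0,0]]]' >/dev/null; python3 ball.py wrist; python3 -m creep '[[[0,-4,-8,0,0],[0,0,0,-23,0],[0,0,0,-23,0],[0,10,-36,0,-0.06],[0,10,-36,0,-0.055],[0,10,-36,0,0],[0,5,-20,0,0],[0,0,0,0,0]]]'; python3 ball.py top; python3 go.py 500 -147 118 6.6
```

```text
([(-180, 220), (-170, 1216), (-160, 239), (-150, 590), (-140, 347), (80, 126)], (np.float64(84.98457298831057), np.int64(89)))
t: 16.03
position: [510.9, -139.0, 329.6]
ee_rot: [0.001, -0.056, 0.998, 0.006]
ft_force: [-0.1, 0.4, -0.2]
finger_gap: -0.3
([(-170, 51), (-160, 15), (-60, 13), (-50, 44), (-40, 12), (70, 43), (80, 22)], (np.float64(78.24495823673809), np.int64(44)))
t 16.08 pos [ 511.1 -137.6  329.7] yaw(-x) 6.5 F [ 0.44  0.68 -0.26] gap -0.3
tool shift [ 12.8 -10.7 211.5] turn -0.002
```

The red ball is at 78°, 33° further, for a total of about 262° (2.9 mm). I test the drag again with a small push.

```bash
python3 -m creep '[[[0,6,-9,40,0],[0,0,0,40,0],[0,0,0,40,0],[0,0,0,40,0],[0,0,0,30,0],[0,0,0,12,0],[0,0,0,0,0]]]'; python3 go.py 506 -146.5 119 6.6
```

```text
t: 16.67
position: [511.9, -140.4, 124.1]
ee_rot: [0.008, -0.058, 0.998, 0.008]
ft_force: [-0.1, -0.2, 0.4]
finger_gap: 0.0
t 16.67 pos [ 511.9 -140.4  124.1] yaw(-x) 6.7 F [-0.06 -0.22  0.36] gap 0.0
tool shift [ 6.6 -5.5  4.9] turn 0.001
```

```bash
f(){ grep -E 'pos|force'|tr '\n' ' ';echo; }
g(){ for i in 1 2 3 4 5; do python3 -c "from h import *;o=observe();print(o['ft_force'].round(2),o['position'].round(1));camera('top')"; done; }
python3 -m creep '[[[0,0,-5,3,0],[0,0,0,0,0],[0,0,0,0,0]]]' | f
g
python3 -m creep '[[[0,-3,0,0,0],[0,-3,0,0,0],[0,-2,0,0,0]]]' | f
python3 -m creep '[[[0,-1.5,0,0,0]]]' | f
python3 -m creep '[[[0,-1.5,0,0,0]]]' | f
python3 -m creep '[[[0,-1.5,0,0,0]]]' | f
python3 -m creep '[[[0,-1.5,0,0,0]]]' | f
python3 -m creep '[[[0,-1,0,0,0]]]' | f
python3 -m creep '[[[0,-1,0,0,0]]]' | f
python3 -m creep '[[[0,-1,0,0,0]]]' | f
python3 -m creep '[[[0,-1,0,0,0]]]' | f
g
```

```text
position: [513.0, -143.5, 121.3] ft_force: [0.5, 0.2, 0.1] 
[0.49 0.18 0.12] [ 513.  -143.5  121.3]
[-0.37  0.6   0.49] [ 513.4 -143.7  121.8]
[-0.02 -0.52  0.84] [ 513.5 -143.8  121.9]
[0.03 0.09 0.82] [ 513.4 -143.9  122. ]
[-0.83  0.14  0.61] [ 513.3 -143.9  121.8]
position: [522.4, -143.4, 123.5] ft_force: [-0.1, -0.7, 0.1] 
position: [523.9, -143.3, 123.8] ft_force: [-4.0, -0.2, 1.4] 
position: [523.9, -143.3, 123.7] ft_force: [-7.3, -0.8, 2.5] 
position: [523.9, -143.3, 123.7] ft_force: [-4.7, -0.1, 4.0] 
position: [523.9, -143.3, 123.8] ft_force: [-4.6, -0.6, 2.6] 
position: [523.8, -143.3, 123.8] ft_force: [-3.7, -0.3, 3.6] 
position: [523.9, -143.3, 123.8] ft_force: [-5.3, -0.1, 3.2] 
position: [523.8, -143.3, 123.9] ft_force: [-5.5, 0.2, 3.4] 
position: [523.8, -143.3, 123.9] ft_force: [-5.8, 0.1, 3.3] 
[-5.77  0.14  3.33] [ 523.8 -143.3  123.9]
[-5.94 -1.35  3.78] [ 523.8 -143.3  123.9]
[-4.78 -0.51  3.49] [ 523.8 -143.3  123.9]
[-5.92 -0.91  3.74] [ 523.8 -143.3  123.9]
[-5.64 -1.58  3.01] [ 523.8 -143.3  123.9]
```

It now holds against about 5.5 N, and these small rows don't push any harder. I push a little harder to find where it slides.

```bash
f(){ grep -E 'pos|force'|tr '\n' ' ';echo; }
python3 -m creep '[[[0,-2,0,0,0]]]' | f
python3 -m creep '[[[0,-2,0,0,0]]]' | f
python3 -m creep '[[[0,-2.5,0,0,0]]]' | f
python3 -m creep '[[[0,-2.5,0,0,0]]]' | f
python3 -m creep '[[[0,-3,0,0,0]]]' | f
python3 -m creep '[[[0,-3,0,0,0]]]' | f
```

```text
position: [524.4, -143.2, 123.9] ft_force: [-6.4, -0.5, 4.4] 
position: [524.8, -143.1, 123.9] ft_force: [-6.5, 0.0, 5.2] 
position: [525.6, -142.9, 124.0] ft_force: [-6.5, 0.4, 4.8] 
position: [526.5, -142.8, 124.0] ft_force: [-7.2, -1.5, 4.2] 
position: [527.8, -142.5, 124.0] ft_force: [-6.2, -0.8, 4.9] 
position: [529.2, -142.3, 124.1] ft_force: [-7.2, -1.1, 4.4]
```

It slides at 6.2 to 7.2 N. About 4.5 N of downward finger friction on the thumb plate inflates that figure, and the press is at most about 6 N, more likely 2.5 to 4 N. I back off and check.

```bash
python3 -m creep '[[[0,4,0,0,0],[0,8,0,0,0],[0,8,0,0,0],[0,6,0,-20,0],[0,0,0,-40,0],[0,0,0,-40,0],[0,10,0,-30,0],[0,0,0,0,0]]]'; python3 ball.py top
python3 - <<'E'
from h import *
from tip import ray,M,O
c=shot('scene','s3');g=c['frame'][:,:,::-1]; cv2.imwrite('pics/crop5.png',cv2.resize(g[170:300,165:345],(792,572),interpolation=cv2.INTER_CUBIC))
E
```

```text
t: 19.5
position: [492.3, -145.9, 253.3]
ee_rot: [-0.013, -0.057, 0.998, 0.01]
ft_force: [0.5, -0.3, 0.5]
finger_gap: 0.3
([(-180, 9), (-170, 51), (-160, 15), (-60, 14), (-50, 44), (-40, 10), (70, 46), (80, 21)], (np.float64(78.23488116205496), np.int64(43)))
```

View pics/crop5.png

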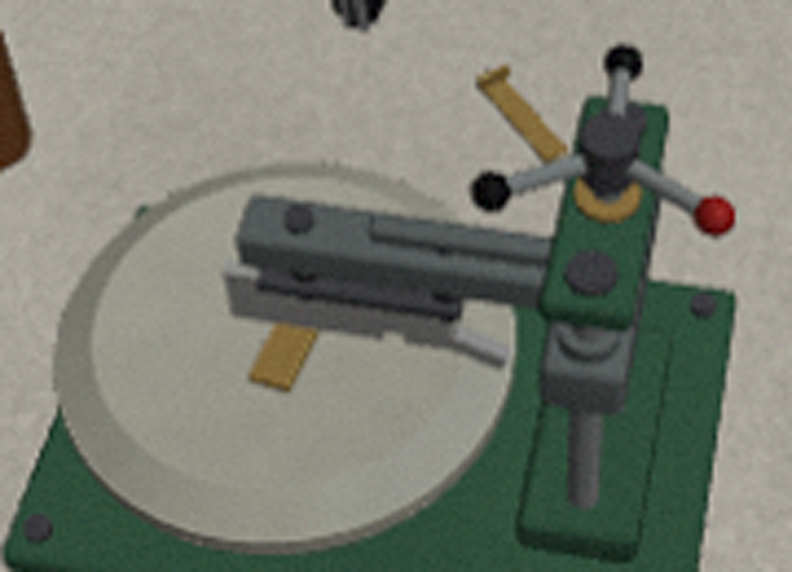

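The tip lies flat and well clear at (268,382). The handle still reads 78.2°, the gripper is clear, and the other things haven't moved. I hand in.

```bash
python3 -c "
from station import *
print(finish_job()); print(observe()['t'])"
```

```text
the job is handed in; nothing more can be done
None
the job is handed in; nothing more can be done
```

I pushed the 110 mm blade under the template, wound the handle about 262° clockwise (about 2.9 mm), and left the blade lightly held in the gap. I handed in at about 19.5 s; no verdict is reported.

**Position:** Before any winding, the tip measured about 19 mm past the middle of the template. The drag tests slid it on to roughly 40 mm, by the finger's travel. In the last picture it lies flat and the gripper is clear. The handle read 78.2° both before and after the last push.

**Drag:**

| Total winding | Push needed to slide the blade |
|---|---|
| about 229° | about 3.5 N |
| about 262° (final) | 6.2–7.2 N |

- **Spare load:** In the last test the finger also pressed down on the thumb plate with about 4.5 N, so that push reads high.
- **Pressing force:** I put it at about 2.5–4 N, inferred from the pushes and not measured directly. The 0.5–7 N limits should hold, but the low end is the less certain.

**Checks that disagreed:** The wrist and top cameras gave handle angles up to about 7° apart, or 0.3 N of pressing force. The force readings carry about 1 N of noise.

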